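Load a lens carrier against the fixture fences and switch on its hold-down

ROBOT

A 6-joint arm with a two-finger parallel gripper is mounted at the origin on the work surface. World frame = base frame: x ahead of the robot, y to its left, z up, the work surface at z = 0. Lengths are in m, angles in rad, forces in N, time in s.
With the tool pointing down it reaches from about 0.15 to 0.775 m from the base axis. Payload 6.1 kg.
Tool frame: the origin (TCP) lies on the centre line of the jaws, within the pads' length; the fingertips stand 17 mm ahead of it and the grasp point (between the pads) lies 2 mm behind it; z points along the fingers, x is the direction in which the jaws open and shut, and the axes are right-handed (so a half turn about z gives the same grasp; the last joint's range is limited). The gripper opens to 85 mm and grips with 20 to 120 N. Pads are 22 mm wide; open, the fingers measure 114 mm over their backs; the gripper's body (76 mm by 85 mm) begins 54 mm behind the grasp point. The pads swing forward as they close: fully open they stand 13 mm farther back than shut.
Start: joints at [1.199, 0.126, -0.04, 1.405, 0, 1.571], TCP at [0.191, 0.489, 0.248] pointing down, gripper open.
Joint ranges: [-2.72, 2.72], [-0.95, 1.95], [-1.27, 1.35], [-1.78, 2.02], [-1.46, 1.47], [-3.14, 3.14]. Speed limits (rad/s): [2.39, 2.39, 3.01, 3.14, 3.14, 3.14].

INTERFACE

Orientations are given as a rotation vector (axis times angle).
In Python, from bench import r, vision gives the robot as it stands. Calls block until the motion is done:
- r.movep(position, orientation): joint-space move of the TCP to a pose.
- r.move_l(position, frame=None, velocity=0.15, force_limit=None): straight line of the TCP; frame=None keeps the orientation; velocity is the mean speed in m/s. With force_limit (N) it stops when the force on the tool has changed by that much, and returns True; else False.
- r.move_joints(angles): joint-space move.
- r.grip(opening): finger opening in m; the grip force is fixed at half the most; returns when the fingers have stopped.
- r.hold(seconds).
- r.inverse_kinematics(position, orientation): joint angles nearest the present ones, or None.
- r.observe(): the state.
- vision.read_camera(name): name is "scene" or "top" or "wrist"; returns a dict with "color" (420x560x3 uint8, red, green, blue), "K" (3x3 intrinsics, pixels), "extrinsics" (4x4, takes a point from camera to world coordinates). Camera axes: x right, y up, looking along -z (the intrinsics and any distortion apply to the point x, -y, -z); pixel columns grow to the right and rows downward; lengths in m; the calibration is good to about 2 mm. A picture is of the moment at which its call begins. There is no depth.
A pose or a line that the arm cannot do raises r.MotionError and nothing moves.
- r.hand_in(): hands the job in, once; it reports no verdict.
The state is a dict: "time": time; "joint_pos": joint angles; "joint_velocities": joint speeds; "joint_efforts": joint torques, N m; "tool_pos": TCP position; "orientation": TCP orientation; "force": force on the tool from outside, world axes, zero at the start; "torque": the same for the moment, N m; "width": finger opening in m.
Only numpy, scipy, OpenCV 4.12 (cv2) and the standard library are available. Lean on these libraries where they do the work, as an engineer would, in place of code of your own. Each camera call takes 0.05 s, during which the arm holds its last target. There are 200 camera calls.

TASK

Get the bonding fixture ready: first take the black lens barrel that was left standing on the fixture and stand it in the empty near half of the blue tray. Then lay the carrier with the single round barrel on the fixture and push it square and flush against both fences, its long side along the left fence and its round barrel toward the far fence (that is, in the end nearest the corner), and only then turn the hold-down selector clockwise to its long mark. Do not disturb the other carrier (two square blocks), the bottle, the carton or the barrels already in the tray.

Things in the scene. Friction and masses are not known exactly. Their poses are not given: they have to be found in the camera images.
- fixture: Aluminium bed 200 (x) x 180 (y) mm, fixed, top 12 mm above the bench, with two steel fences 12 mm wide along its whole +x edge (far fence, inner face x = +88 mm) and whole +y edge (left fence, inner face y = +78 mm), standing 10 mm above the bed; the other edges are open. Origin: centre of the underside; x to the far fence, y to the left fence. Yaw within 17 degrees of the robot's frame.
- fence_corner (a point): Inner corner of the two fences, at bed-top height (12 mm above the bench); axes as the fixture's. The bed lies toward -x and -y of it.
- carrier: Carrier to load: aluminium plate 110 (x) x 80 (y) x 14 mm, 0.2-0.45 kg, with one fixed black round barrel, diameter 40, 30 mm high, axis at x +25, y +12 mm (44 mm tall in all). Origin: centre of the plate's underside. Lies flat, any yaw, front left or front right. Rightly loaded its axes point as the fixture's and its origin is 55 mm (x) and 40 mm (y) short of the fence corner.
- carrier_barrel (a point): Centre of the top of the carrier's round barrel, 44 mm above the carrier's underside.
- leftover: Loose black lens barrel left standing upright on the bed in the fence corner, diameter 40 mm, 45 mm high, 60 g. Origin: centre of its underside.
- tray: Blue open tray, fixed, 160 (x) x 200 (y) mm outside, 45 mm high, walls and floor 5 mm, parted by a 5 mm wall of full height at x = 0 into a near half (x from -75 to -2.5 mm, empty) and a far half (holds two stock barrels). Origin: centre of the underside; x points away from the robot at yaw 0.
- selector_box: Grey box 100 x 100 x 60 mm, fixed, with the hold-down selector knob in the middle of its top. Origin: centre of the underside. White marks on its top show the three positions, at angles (counter-clockwise from the box's +x) 220, 180 and 140 degrees; two are short, the third (140 degrees: near side, robot's left) is long.
- selector (a joint): Knob angle, rad, growing clockwise from above: clicks at 0.2, 0.9 and 1.6 (the long mark); starts at one of the first two; stops at 0 and 1.8. Black disc 48 mm across, 8 mm high, under a grip bar 44 long, 12 wide, 22 mm high (68 to 90 mm above the bench), centred. The bar's end with the white line points at pi + 0.9 - value in the box's frame. Needs up to 0.12 Nm.
- other_carrier: Bystander: plate like the carrier but with two black square-cornered blocks, 24 mm high (total height 38 mm). Origin: centre of its underside.
- glue_bottle: Bystander: loose clear bottle, diameter 40 mm, 110 mm high. Origin: centre of its underside.
- carton: Bystander: small carton 50 x 40 x 70 mm high. Origin: centre of its underside.
- stock1: Bystander: black lens barrel (40 mm diameter, 45 mm high) standing in the tray's far half. Origin: centre of its underside.
- stock2: Bystander: another such lens barrel in the tray's far half. Origin: centre of its underside.
There are look-alikes about, which are no part of the job. What is shaped like the leftover but turquoise is not meant. Leave any orange look-alike of the carrier alone.

How it is judged:
By the outcome, as a careful person would: the job done as asked, in the order asked, and still so for the second after the job is handed in, with the robot touching nothing.
It also fails if it takes over 72 s, if anything falls off the work surface, if the arm or the gripper's body presses on something with over 40 N, if the wrist force passes 120 N, or if a joint passes its speed limit or range.

## Working session

There is one attempt and no reset: what is moved stays moved. The work goes in short steps, each a Python script; the robot and the scene stay as the last script left them, time stands still between calls to the robot, and variables do not carry over. Pictures are saved under pics/ and viewed, about 8 in all and at most 12, crops included, and the job is handed in when it is done.

```bash
ls; mkdir -p pics
python3 - <<'E'
from bench import r,vision
import cv2,numpy as np
for n in("top","scene"):
    d=vision.read_camera(n); cv2.imwrite(f"pics/{n}0.png",cv2.resize(d["color"][:,:,::-1],(800,600),interpolation=cv2.INTER_CUBIC))
    print(n,d.keys(),d["K"].round(1).tolist(),d["extrinsics"].round(4).tolist())
print(r.observe())
E
```

```text
pics
top dict_keys(['color', 'K', 'extrinsics']) [[483.5, 0.0, 282.8], [0.0, 483.5, 217.2], [0.0, 0.0, 1.0]] [[0.0247, 0.9952, -0.0948, 0.3834], [-0.9997, 0.024, -0.0082, 0.0053], [-0.0059, 0.0949, 0.9955, 1.4834], [0.0, 0.0, 0.0, 1.0]]
scene dict_keys(['color', 'K', 'extrinsics']) [[489.9, 0.0, 280.7], [0.0, 489.9, 207.2], [0.0, 0.0, 1.0]] [[-0.8473, -0.4614, 0.263, 0.8217], [0.5311, -0.7311, 0.4283, 0.5569], [-0.0054, 0.5026, 0.8645, 1.1181], [0.0, 0.0, 0.0, 1.0]]
{'time': 0.1, 'joint_pos': array([ 1.19900688e+00,  1.26323025e-01, -4.04933449e-02,  1.40542788e+00,
        4.26099383e-06,  1.57079838e+00]), 'joint_velocities': array([-0.00092884, -0.00150909,  0.00245384,  0.00216318, -0.00074799,
       -0.00046123]), 'joint_efforts': array([ 1.01715770e-03, -4.36904240e+01,  3.53604913e+01,  1.37121152e-02,
        1.52170342e-04, -6.01794987e-07]), 'tool_pos': array([0.19059526, 0.48880527, 0.24761084]), 'orientation': array([ 2.59307858e+00,  1.77212696e+00, -1.88105708e-03]), 'force': array([0.7161686 , 0.39617177, 0.03765469]), 'torque': array([-0.02284058, -0.02480906, -0.03244433]), 'width': 0.08574489785441522}
```

View pics/top0.png

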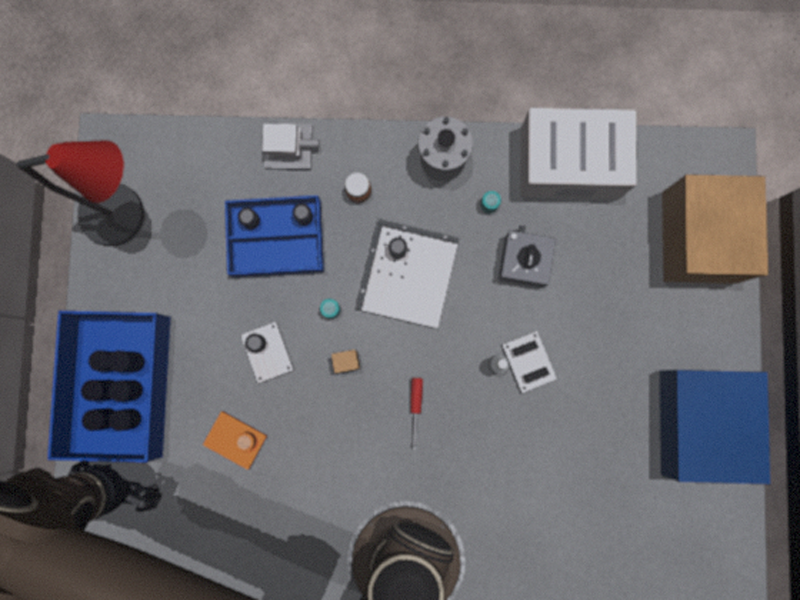

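View pics/scene0.png

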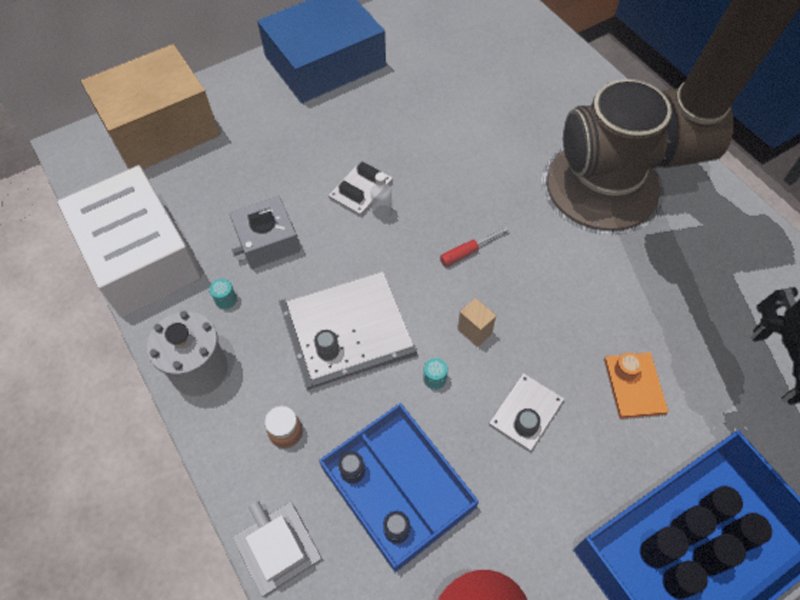

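Top view (800x600 px): the black barrel on the bed, my leftover, is at (398,247). The stock barrels in the tray are at (248,217) and (302,213), and turquoise decoys are at (330,308) and (491,201). The white carrier with one round barrel is at (267,352), the orange decoy at (236,440), and the two-block carrier at (529,362) with the bottle at (499,365). The carton is at (345,361) and the selector at (528,258).

```bash
cat > h.py <<'E'
import numpy as np,cv2
from scipy.optimize import least_squares
from bench import r,vision
def px2w(d,uv,z):
    K,E=d["K"],d["extrinsics"]; uv=np.atleast_2d(uv)
    v=np.c_[(uv[:,0]-K[0,2])/K[0,0],-(uv[:,1]-K[1,2])/K[1,1],-np.ones(len(uv))]@E[:3,:3].T
    return E[:3,3]+v*((z-E[2,3])/v[:,2])[:,None]
def w2px(d,P):
    K,E=d["K"],d["extrinsics"]; c=(np.atleast_2d(P)-E[:3,3])@E[:3,:3]
    return np.c_[K[0,0]*c[:,0]/-c[:,2]+K[0,2],-K[1,1]*c[:,1]/-c[:,2]+K[1,2]]
def fit(pts,ws,ths0):
    "planar pose x,y,yaw taking model pts to world ws"
    pts,ws=np.array(pts),np.array(ws)[:,:2]
    f=lambda q:(np.c_[np.cos(q[2])*pts[:,0]-np.sin(q[2])*pts[:,1]+q[0],np.sin(q[2])*pts[:,0]+np.cos(q[2])*pts[:,1]+q[1]]-ws).ravel()
    s=min((least_squares(f,[*ws.mean(0),t]) for t in np.atleast_1d(ths0)),key=lambda s:s.cost)
    return s.x,f(s.x).reshape(-1,2)
def down(yaw):
    "tool down with tool x (jaw) axis at world angle yaw"
    R=np.array([[np.cos(yaw),np.sin(yaw),0],[np.sin(yaw),-np.cos(yaw),0],[0,0,-1.]])
    return cv2.Rodrigues(R)[0].ravel()
def crop(d,name,x0,y0,w,h,s):
    cv2.imwrite(name,cv2.resize(d["color"][y0:y0+h,x0:x0+w,::-1],None,fx=s,fy=s,interpolation=cv2.INTER_CUBIC))
E
python3 - <<'E'
from h import *
d=vision.read_camera("top")
def s(p,z):return px2w(d,np.array(p)*.7,z).round(3).tolist()
print("leftover",s([398,243],.057),"bed far-left,far-right,near-right,near-left",s([[379,221],[458,236],[438,327],[361,311]],.012))
print("tray corners FL FR NR NL",s([[225,201],[319,197],[323,270],[229,276]],.045))
print("carrier",s([[241,331],[274,322],[293,372],[262,382]],.014),"barrel",s([256,342],.044))
print("box",s([[510,228],[555,234],[548,283],[502,277]],.06),"knob",s([529,257],.09))
E=d
w=vision.read_camera("wrist");o=r.observe()
R=cv2.Rodrigues(o["orientation"])[0]
print("cam in tool",(R.T@(w["extrinsics"][:3,3]-o["tool_pos"])).round(3),(R.T@w["extrinsics"][:3,:3]).round(2).tolist(),w["K"].round(0).tolist())
E
```

```text
leftover [[0.66, 0.033, 0.057]] bed far-left,far-right,near-right,near-left [[0.716, 0.076, 0.012], [0.687, -0.095, 0.012], [0.489, -0.056, 0.012], [0.52, 0.109, 0.012]]
tray corners FL FR NR NL [[0.745, 0.404, 0.045], [0.758, 0.204, 0.045], [0.601, 0.19, 0.045], [0.584, 0.387, 0.045]]
carrier [[0.47, 0.364, 0.014], [0.491, 0.294, 0.014], [0.386, 0.25, 0.014], [0.363, 0.314, 0.014]] barrel [[0.446, 0.324, 0.044]]
box [[0.697, -0.2, 0.06], [0.687, -0.294, 0.06], [0.583, -0.28, 0.06], [0.593, -0.185, 0.06]] knob [[0.631, -0.235, 0.09]]
cam in tool [ 0.    -0.067 -0.124] [[1.0, 0.0, 0.0], [0.0, -0.97, -0.26], [0.0, 0.26, -0.97]] [[306.0, 0.0, 279.0], [0.0, 306.0, 209.0], [0.0, 0.0, 1.0]]
```

Run:
```python
from h import *
import pickle
out={}
r.movep([.43,.29,.25],down(1.5)); out["car"]=vision.read_camera("wrist")
r.movep([.60,.10,.28],down(1.57)); out["fix"]=vision.read_camera("wrist")
out["top"]=vision.read_camera("top")
pickle.dump(out,open("v.pkl","wb"))
for k in("car","fix"): crop(out[k],f"pics/{k}.png",0,0,560,420,1.4286)
print(r.observe()["time"],r.observe()["joint_pos"])
```

```text
2.55 [1.67751546e-01 2.91634841e-01 2.35729637e-01 1.51490965e+00
 3.32899083e-04 1.66362394e-01]
```

View pics/fix.png

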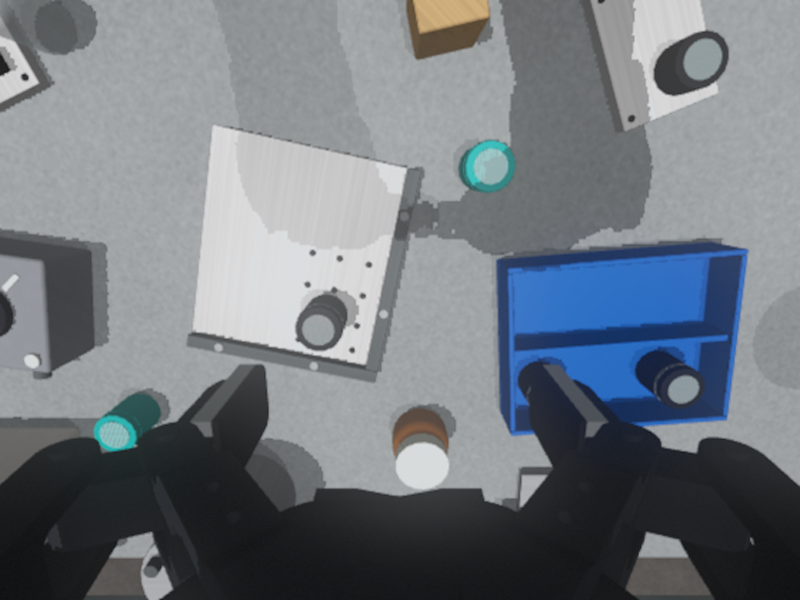

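View pics/car.png

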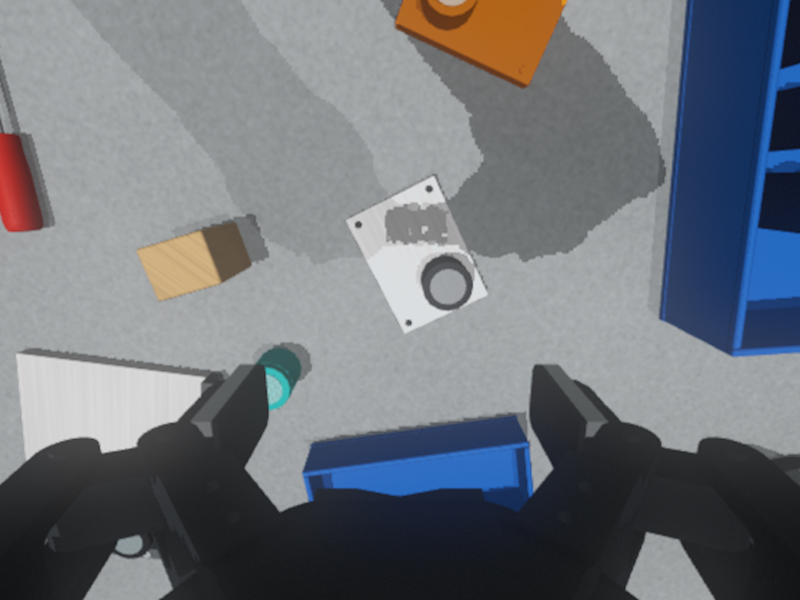

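Fix view: leftover top is at (321,329), with the bed corners at (212,125), (408,167) and (192,333). The tray's near half is empty, with rim corners at (497,259), (747,248), (728,417) and (513,434). Carrier view: plate corners are at (347,220), (435,175), (488,295) and (406,333), barrel top at (447,282). The orange decoy lies elsewhere.

Run:
```python
from h import *
import pickle
v=pickle.load(open("v.pkl","rb"))
a=v["fix"]["color"][80:280,125:305,::-1]; a=cv2.resize(a,None,fx=3,fy=3,interpolation=cv2.INTER_CUBIC)
b=v["car"]["color"][118:238,238:346,::-1]; b=cv2.resize(b,None,fx=2.4,fy=2.4,interpolation=cv2.INTER_CUBIC)
c=np.zeros((600,800,3),np.uint8); c[:,:540]=a; c[:288,541:800]=b[:288,:259]
t=v["top"]["color"][150:210,340:400,::-1]; c[300:540,541:781]=cv2.resize(t,(240,240),interpolation=cv2.INTER_CUBIC)
cv2.imwrite("pics/crop1.png",c)
p=lambda k,q,z:px2w(v[k],np.array(q)*.7,z)
w=p("fix",[[212,125],[408,167],[192,333]],.012); x,e=fit([[-.1,-.09],[-.1,.078],[.088,-.09]],w,-.17); print("fixture",x.round(4),(e*1e3).round(1).tolist())
w=p("fix",[[497,259],[747,248],[728,417],[513,434]],.045); x,e=fit([[-.08,-.1],[-.08,.1],[.08,.1],[.08,-.1]],w,.05); print("tray",x.round(4),(e*1e3).round(1).tolist())
w=p("car",[[347,220],[435,175],[488,295],[406,333]],.014); x,e=fit([[-.055,-.04],[-.055,.04],[.055,.04],[.055,-.04]],w,.4); print("carrier",x.round(4),(e*1e3).round(1).tolist())
print("barrel",p("car",[447,282],.044),"leftover",p("fix",[321,329],.057))
c_=np.cos(x[2]);s_=np.sin(x[2]);print("pred barrel",x[0]+.025*c_-.012*s_,x[1]+.025*s_+.012*c_)
```

```text
fixture [ 0.6035  0.0128 -0.2063] [[0.0, -0.2], [0.5, -0.5], [-0.5, 0.7]]
tray [0.6708 0.2963 0.0872] [[4.5, 6.1], [-3.9, -0.6], [-0.3, -1.2], [-0.2, -4.3]]
carrier [0.4262 0.3088 0.385 ] [[-0.5, -0.8], [-0.5, 0.2], [0.0, 1.4], [0.9, -0.8]]
barrel [[0.44121059 0.32788838 0.044     ]] leftover [[0.65241516 0.03689476 0.057     ]]
pred barrel 0.4448553189021253 0.3293298004891257
```

View pics/crop1.png

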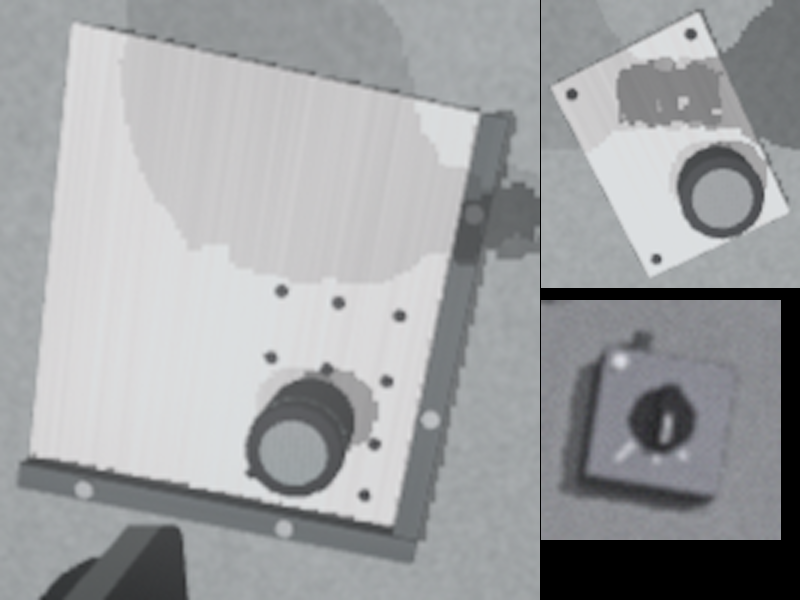

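Run:
```python
from h import *
import pickle
v=pickle.load(open("v.pkl","rb"))
w=px2w(v["fix"],[[149,87.3],[285,117],[135,232.7],[257,255.7]],.012)
x,e=fit([[-.1,-.09],[-.1,.078],[.088,-.09],[.088,.078]],w,-.17); print("fixture",x.round(4),(e*1e3).round(1).tolist())
w=px2w(v["top"],np.array([[379,221],[458,236],[438,327],[361,311]])*.7,.012)
x2,e=fit([[.1,.09],[.1,-.09],[-.1,-.09],[-.1,.09]],w,-.17); print("fixture top",x2.round(4),(e*1e3).round(1).tolist())
w=px2w(v["car"],[[242.6,154.3],[306,122.6],[341.8,206],[283.8,233.4]],.014)
x,e=fit([[-.055,-.04],[-.055,.04],[.055,.04],[.055,-.04]],w,.4); print("carrier",x.round(4),(e*1e3).round(1).tolist(),px2w(v["car"],[313.6,199.9],.044))
L=px2w(v["fix"],[222.7,231],.057)[0]; print("L",L)
q=1.6
r.movep([L[0],L[1],.13],down(q)); r.grip(.07)
print(r.move_l([L[0],L[1],.044],velocity=.12,force_limit=15))
r.grip(.02); o=r.observe(); print(o["width"],o["tool_pos"],o["force"],o["time"])
```

```text
fixture [ 0.6032  0.0131 -0.2058] [[-0.1, -0.7], [0.0, 0.5], [-0.3, 0.2], [0.3, 0.0]]
fixture top [ 0.6032  0.0087 -0.178 ] [[1.2, 3.1], [-1.8, -2.4], [-0.5, -6.2], [1.1, 5.5]]
carrier [0.4263 0.3091 0.3813] [[-1.0, 0.0], [-0.6, -1.0], [0.9, 1.3], [0.6, -0.3]] [[0.44410497 0.32854112 0.044     ]]
L [0.65329722 0.03445912 0.057     ]
False
0.03839568895284189 [0.6541208  0.03453874 0.04528451] [-0.22316457  0.29998565  5.23064607] 4.8333
```

Run:
```python
from h import *
p=r.observe()["tool_pos"]
r.move_l([p[0],p[1],.14],velocity=.2)
r.movep([.632,.293,.14],down(1.66))
print(r.observe()["width"])
print(r.move_l([.632,.293,.0375],velocity=.12,force_limit=8),r.observe()["tool_pos"])
r.grip(.065); r.move_l([.632,.293,.14],velocity=.2)
r.grip(.07)
B=np.array([.4443,.3288]); 
r.movep([B[0],B[1]-.0,.2],down(1.57))
import pickle
d=vision.read_camera("wrist"); pickle.dump(d,open("v2.pkl","wb"))
crop(d,"pics/car2.png",0,0,560,420,1.4286); print(r.observe()["time"])
```

```text
0.03835002277965193
True [0.6310122  0.29131022 0.03748836]
9.425
```

View pics/car2.png

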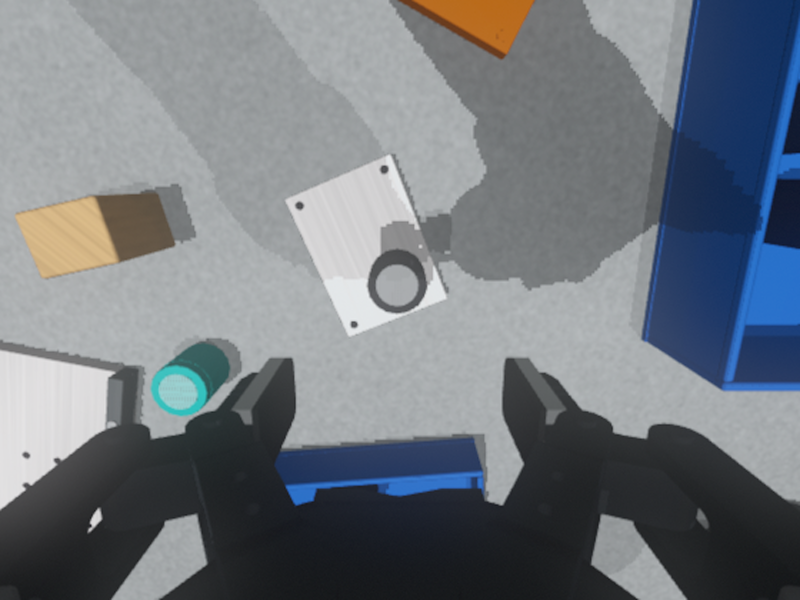

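Run:
```python
from h import *
import pickle
d=pickle.load(open("v2.pkl","rb"))
b=px2w(d,np.array([397,285])*.7,.044)[0]
w=px2w(d,np.array([[287,199],[391,154],[447,297],[349,335]])*.7,.014)
x,e=fit([[-.055,-.04],[-.055,.04],[.055,.04],[.055,-.04]],w,.4); print("carrier",x.round(4),(e*1e3).round(1).tolist(),b)
R2=lambda t:np.array([[np.cos(t),-np.sin(t)],[np.sin(t),np.cos(t)]])
B=(b[:2]+x[:2]+R2(x[2])@[.025,.012])/2; print(B)
F=np.array([.6032,.0131]);fy=-.2058
T=F+R2(fy)@[.050,.042]; q=x[2]+.447; q2=fy+.447
print(r.inverse_kinematics([*T,.06],down(q2)))
r.movep([*B,.1],down(q))
print(r.move_l([*B,.036],velocity=.1,force_limit=12)); r.grip(.02)
o=r.observe();z0=o["tool_pos"][2];print(o["width"],o["tool_pos"],o["force"])
p=o["tool_pos"]
r.move_l([p[0],p[1],.14],velocity=.15); o=r.observe();print("w",o["width"],o["force"],o["torque"])
d=vision.read_camera("wrist"); crop(d,"pics/held.png",0,0,560,420,1)
r.movep([*T,.12],down(q2)); o=r.observe();print(o["width"],o["tool_pos"],o["time"])
print(r.move_l([*T,z0+.012],velocity=.06,force_limit=10),r.observe()["tool_pos"],z0,r.observe()["force"],r.observe()["time"])
d=vision.read_camera("wrist"); pickle.dump(d,open("v3.pkl","wb")); crop(d,"pics/placed.png",0,0,560,420,1.4286)
```

```text
carrier [0.4256 0.3086 0.3838] [[-0.9, -1.5], [-1.3, 0.5], [0.8, 1.2], [1.4, -0.2]] [0.44465059 0.32850087 0.044     ]
[0.44449165 0.32878407]
[ 6.64893346e-02  4.37793775e-01 -4.30465355e-02  1.08995602e+00
  4.44089210e-16  1.39608566e+00]
False
0.03851181447051776 [0.44505506 0.32921067 0.03710174] [0.2339249  0.41800498 6.37943646]
w 0.0382432545900038 [-0.71230209 -0.98736487 -3.11903516] [ 0.0584283  -0.01003697 -0.0274873 ]
0.0381416218159537 [0.66031066 0.04514277 0.12004602] 13.575
False [0.66105376 0.04401958 0.04945904] 0.03710174425731581 [ 0.42705817  0.9467673  -2.1072202 ] 14.9083
```

View pics/placed.png

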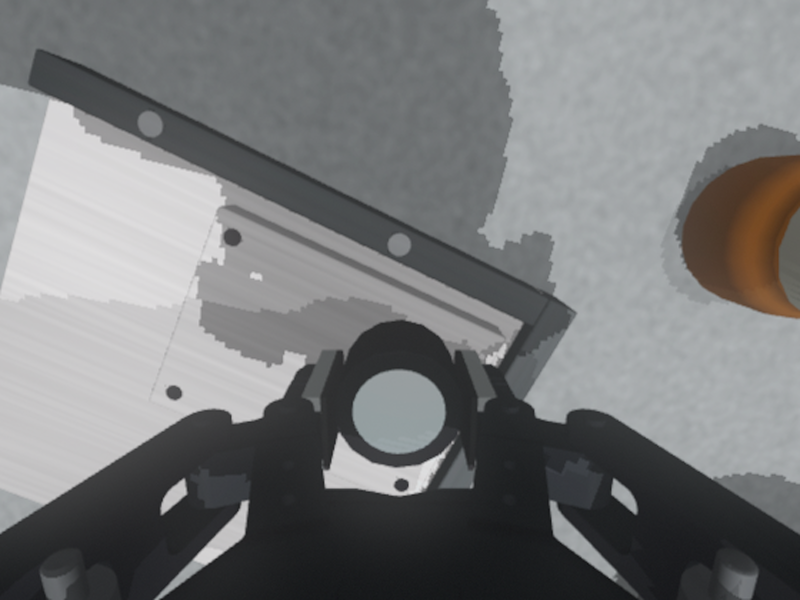

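```bash
cat >> h.py <<'E'
R2=lambda t:np.array([[np.cos(t),-np.sin(t)],[np.sin(t),np.cos(t)]])
F=np.array([.6032,.0131]);fy=-.2058
def W(x,y,z): return [*(F+R2(fy)@[x,y]),z]
def push(start,end,q,lim,v=.04):
    "guarded descent to the bed, up 2.5 mm, push, back off 12 mm, up"
    r.movep(W(*start,.12),down(q)); r.move_l(W(*start,.055),velocity=.2)
    t=r.move_l(W(*start,.018),velocity=.05,force_limit=6); z=r.observe()["tool_pos"][2]+.0025
    r.move_l(W(*start,z),velocity=.05)
    hit=r.move_l(W(*end,z),velocity=v,force_limit=lim); o=r.observe()
    l=R2(-fy)@(o["tool_pos"][:2]-F); print("bed",t,round(z,4),"hit",hit,"local",l.round(4),"force",(R2(-fy)@o["force"][:2]).round(1),"t",o["time"])
    u=(np.array(start)-end)/np.hypot(*(np.array(start)-end)); b=l+u*.012
    r.move_l(W(*b,z),velocity=.08); r.move_l(W(*b,.12),velocity=.2)
    return l
E
python3 - <<'E'
from h import *
import pickle
p=r.observe()["tool_pos"]
r.grip(.06); r.move_l([p[0],p[1],.13],velocity=.2)
r.grip(.03)
push((.026,-.040),(.026,.006),fy,12)
push((-.060,.036),(-.010,.036),fy+np.pi/2,12)
d=vision.read_camera("wrist"); pickle.dump(d,open("v4.pkl","wb")); crop(d,"pics/push1.png",0,0,560,420,1.4286)
E
```

```text
bed True 0.0311 hit True local [ 0.0255 -0.0149] force [ 0.2 -1.6] t 18.6917
bed True 0.0311 hit True local [-0.0323  0.0357] force [0.1 0.5] t 22.9333
```

View pics/push1.png

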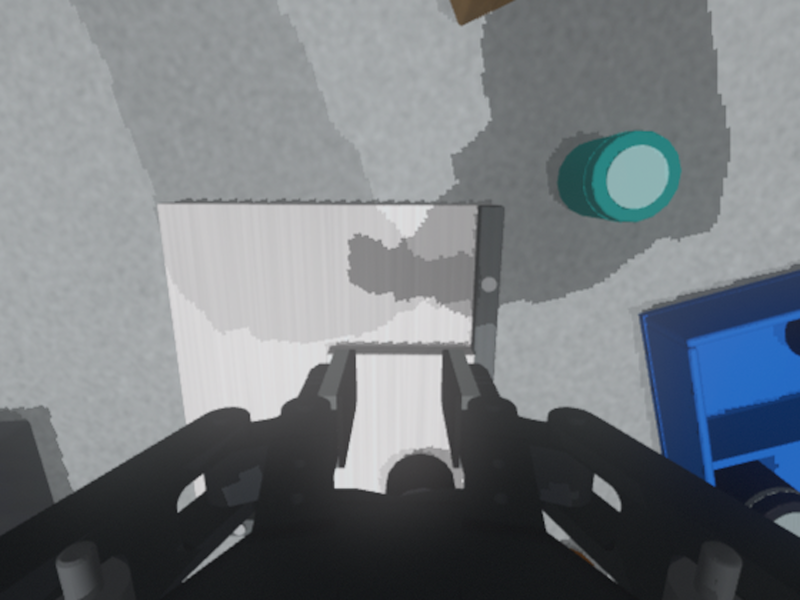

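Both pushes stopped at the fences, and the plate looks flush with the left fence in this view, edge at (472,348). I'll repeat with narrow fingers and more force, then photograph the corner.

Run:
```python
from h import *
import pickle
r.grip(.0)
push((-.045,.036),(-.010,.036),fy+np.pi/2,22,.03)
push((.031,-.030),(.031,.006),fy,22,.03)
push((-.045,.036),(-.010,.036),fy+np.pi/2,22,.03)
r.movep(W(.03,.03,.24),down(fy+np.pi/2+.0)) if False else r.movep(W(-.06,.02,.25),down(fy+np.pi/2))
d=vision.read_camera("wrist"); pickle.dump(d,open("v5.pkl","wb"))
c=w2px(d,[W(.088,.078,.022),W(-.022,-.002,.026),W(-.022,.078,.026),W(.088,-.002,.026)]);print(c.round(1).tolist(),r.observe()["time"])
x0,y0=np.maximum(c.min(0)-15,0).astype(int);w,h=np.minimum(c.max(0)+15,[560,420]).astype(int)-[x0,y0];s=min(800/w,600/h);print(x0,y0,s)
crop(d,"pics/corner.png",x0,y0,w,h,s)
```

```text
bed True 0.0316 hit True local [-0.0322  0.0358] force [ 0.4 -0.2] t 26.4583
bed True 0.0316 hit True local [ 0.0307 -0.0148] force [ 0.4 -2. ] t 30.625
bed True 0.0316 hit True local [-0.0322  0.0358] force [ 0.1 -0.5] t 34.7583
[[323.8, 299.3], [260.2, 218.6], [327.7, 218.5], [261.7, 301.1]] 36.2833
245 203 5.3097345132743365
```

View pics/corner.png

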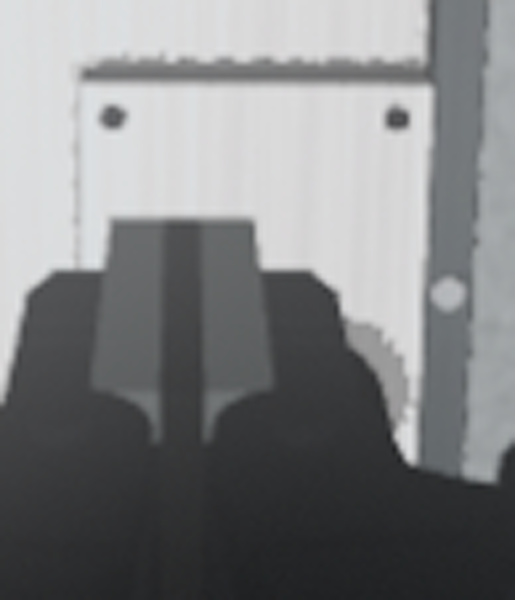

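Run:
```python
from h import *
import pickle
r.movep([.55,-.23,.22],down(1.57)); r.grip(.06)
d=vision.read_camera("wrist"); pickle.dump(d,open("v6.pkl","wb"))
c=w2px(d,[[.631,-.235,.06]])[0].astype(int);print(c,r.observe()["time"])
crop(d,"pics/sel.png",c[0]-90,c[1]-75,180,150,4)
e=vision.read_camera("top"); pickle.dump(e,open("v7.pkl","wb"))
```

```text
[273 276] 38.0083
```

View pics/sel.png

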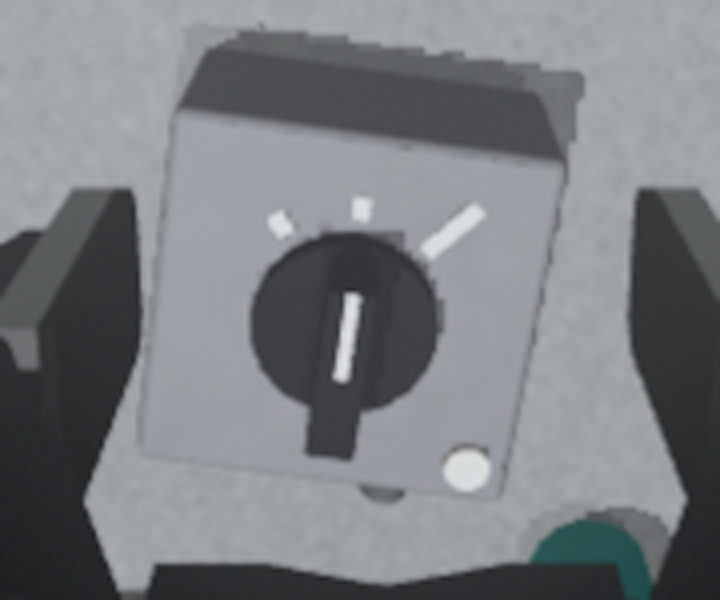

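The bar's line points at the middle mark, from (341,382) to (353,293), so the selector reads 0.9. It needs +0.7 rad clockwise to the long mark at (455,230).

Run:
```python
from h import *
import pickle
d=pickle.load(open("v6.pkl","rb")); o=np.array([183,201])
w=px2w(d,np.array([[175,112],[567,163],[500,498],[140,455]])/4+o,.06)
x,e=fit([[-.05,-.05],[-.05,.05],[.05,.05],[.05,-.05]],w,-.1); print("box",x.round(4),(e*1e3).round(1).tolist())
b=px2w(d,np.array([[353,293],[341,382],[330,455]])/4+o,.09); print(b.round(4).tolist()); v=b[0]-b[2]; print("bar yaw",np.arctan2(-v[1],-v[0]),np.arctan2(*(b[1]-b[0])[1::-1]))
q=x[2]+np.pi/2; P=x[:2]
r.movep([*P,.14],down(q)); r.grip(.045)
print(r.move_l([*P,.088],velocity=.1,force_limit=12)); r.grip(0)
s=r.observe(); print(s["width"],s["tool_pos"],s["force"],s["torque"][2])
for a in(.25,.5,.74):
    r.movep([*P,.088],down(q-a)); s=r.observe(); print(a,s["force"].round(1),s["torque"].round(3),s["width"])
r.grip(.045); r.move_l([*P,.14],velocity=.15)
r.movep([.55,-.23,.22],down(1.57)); r.grip(.06)
d=vision.read_camera("wrist"); pickle.dump(d,open("v8.pkl","wb"))
a=cv2.resize(d["color"][201:351,183:363,::-1],None,fx=2.2,fy=2.2,interpolation=cv2.INTER_CUBIC)
t=vision.read_camera("top")["color"][110:290,150:400,::-1]; t=cv2.resize(t,(400,288),interpolation=cv2.INTER_CUBIC)
s_=vision.read_camera("scene")["color"][:,:,::-1]
t2=cv2.resize(s_[180:410,180:360],(0,0),fx=2.2,fy=2.2,interpolation=cv2.INTER_CUBIC)
c=np.zeros((600,800,3),np.uint8); c[:330,:396]=a; c[:506,400:796]=t2; c[332:600,:372]=cv2.resize(t,(372,268)); cv2.imwrite("pics/final.png",c)
print(r.observe()["time"])
```

```text
box [ 0.6347 -0.2392 -0.1419] [[-2.0, -1.2], [-1.3, 1.3], [2.1, 1.6], [1.2, -1.7]]
[[0.6136, -0.2364, 0.09], [0.6363, -0.2394, 0.09], [0.6557, -0.2422, 0.09]]
bar yaw -0.1364372558638211 -0.1300443980293106
False
0.010601387909889945 [ 0.63511938 -0.23995725  0.08910985] [-1.70011604 -3.31002089  4.62308781] -0.030741978110651966
0.25 [-0.4 -2.6  5. ] [-0.366  0.187  0.053] 0.010892778935733056
0.5 [-0.3 -0.6  4.9] [-0.092 -0.007 -0.065] 0.010841264923096864
0.74 [0.6 0.2 5.5] [ 0.023 -0.171  0.014] 0.010486095859715728
43.2667
```

View pics/final.png

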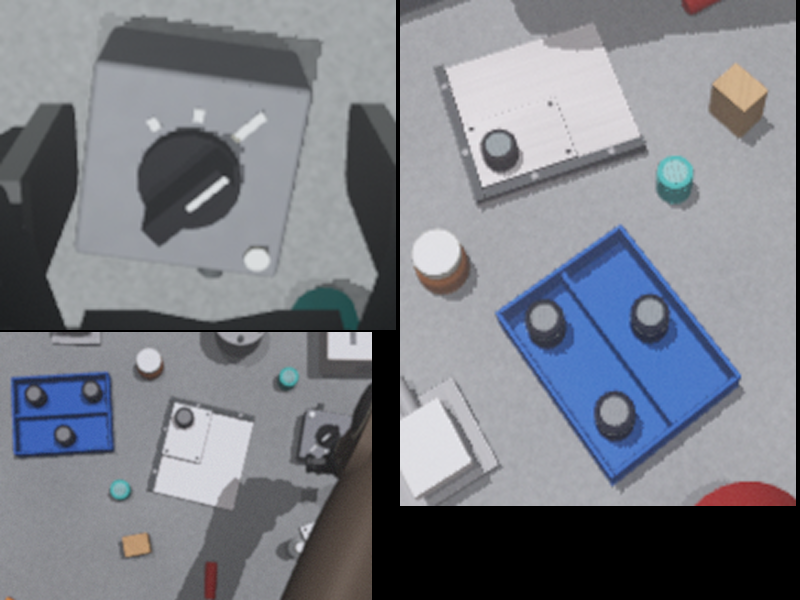

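Run:
```python
from h import *
import pickle
d=pickle.load(open("v8.pkl","rb")); o=np.array([183,201])
b=px2w(d,np.array([[188,210],[228,180]])/2.2+o,.09); v=b[1]-b[0]
val=(np.pi+.9-(np.arctan2(v[1],v[0])+.138))%(2*np.pi); print("selector",val)
if abs(val-1.6)<.12: r.hold(.3); print(r.observe()["force"]); r.hand_in(); print("handed in")
```

```text
selector 1.6395162903214473
[ 1.07353059 -0.33029573  0.60693355]
the job is handed in; nothing more can be done
handed in
```

The job is done in the order asked and handed in at about 44 s of the 72 s allowed.

- **Leftover barrel:** it now stands upright in the near half of the blue tray. The final scene picture shows it there, with both stock barrels still in the far half.
- **Carrier:** it lies on the fixture with its barrel toward the corner. I pushed it against both fences with 12 N, then again with 22 N. The stop positions repeated within 0.1 mm, and the picture shows it flush along the left fence.
- **Selector:** turned from 0.9 to the long mark. I read about 1.64 rad from the picture, against 1.6 for the click.
- **Bystanders:** no contact with the other carrier, bottle or carton. The carton looks unmoved. The arm partly hid the bottle and the other carrier in the last top picture.

**Checks that disagreed or were limited:**
- The stop at the left fence was about 2 mm off my estimate, which I put down to calibration because it repeated exactly.
- Contact with the far fence was judged from the repeated pushes, because the gripper hid that edge in the close-up.

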